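Check the front glass of an objective at the light panel

TASK

First push the open door of the white dry cabinet shut until it snaps home on its catch. Then draw the objective with the blue band up out of the yellow caddy, tip it over to about 45 degrees with its nose pointing at the middle of the light panel, and finish while still holding it there in the gripper, still and raised at least 15 cm above the bench, touching nothing else. Leave the other two objectives and everything else on the bench where they are.

Things in the scene. Friction and masses are not known exactly. Their poses are not given: they have to be found in the camera images.
- cabinet_door (a joint): hinge angle of the cabinet door in rad: 0 fully shut and seated on the catch, grows as it opens (starts at 0.5 to 1.1). The door swings freely (light friction); its sprung ball catch resists with a few newtons (about 3 N at the pad) between 0.07 and 0.03 rad, then pulls the door home; short of that it pushes the door ajar
- door_pad (a point): middle of the outer face of the blue push pad (35 mm wide, 70 tall, its face 4 mm proud of the door) near the free edge of the dry cabinet's door; 145 mm above the bench, 205 mm from the hinge along the door. x points into the door (inwards), y along it towards the hinge, z up. Door white with dark window, 240 mm wide, its top 195 mm above the bench
- door_hinge (a point): point on the door's vertical hinge axis, at its left edge seen from the robot, at the pad point's height. The door's inner face passes through the axis; the pad's outer face lies 16 mm outside it. Seen from above the door shuts by turning anticlockwise (positive about z). Axes as door_pad
- cabinet: white dry cabinet, fixed, 200 x 240 x 200 mm (depth, width, height); origin at the middle of its underside, x from its door side to its back, z up
- caddy: yellow block, fixed to the bench, 80 x 200 mm and 50 mm tall, with three through holes 29 mm wide in a row along its y axis at y = -60, 0 and 60 mm; origin at the middle of its underside, z up
- lens_blue: the objective with the blue band as a whole: origin at the middle of its nose end, z along its axis towards the collar
- lens_blue_center (a point): the one to take: microscope objective: black barrel 34 mm wide, 48 mm tall, blue band at its upper end; steel collar (24 wide, 8 tall) on top, steel nose (24 wide, 36 long) below, its end the front glass. About 220 g. The point is mid-barrel, 60 mm from the nose's end; z runs from nose to collar. Starts nose down in any of the caddy's holes, the barrel resting on the caddy's top
- lens_red_center (a point): to be left alone: microscope objective: black barrel 34 mm wide, 48 mm tall, red band at its upper end; steel collar (24 wide, 8 tall) on top, steel nose (24 wide, 36 long) below, its end the front glass. About 220 g. The point is mid-barrel, 60 mm from the nose's end; z runs from nose to collar. Starts nose down in any of the caddy's holes, the barrel resting on the caddy's top
- lens_white_center (a point): to be left alone: microscope objective: black barrel 34 mm wide, 48 mm tall, white band at its upper end; steel collar (24 wide, 8 tall) on top, steel nose (24 wide, 36 long) below, its end the front glass. About 220 g. The point is mid-barrel, 60 mm from the nose's end; z runs from nose to collar. Starts nose down in any of the caddy's holes, the barrel resting on the caddy's top
- panel_center (a point): middle of the bright face of the light panel, 100 mm above the bench. The face (150 x 180 mm in a grey frame 170 x 200 mm) leans back 45 degrees, looking up and towards the robot side. z of this point is vertical, -x is the horizontal direction in which the panel faces
- panel: the light panel with its foot, fixed, 160 mm tall, 200 mm wide; origin on the bench under the middle of the bright face
- bottle: white bottle with a blue cap, 52 mm wide, 120 mm tall, loose; origin under it
- tray: orange divided tray 110 x 150 x 45 mm, loose; origin under it
- dish: white shallow dish 72 mm wide, 16 mm tall, loose, between caddy and light panel; origin under it
- jar: small amber jar with black cap, 44 mm wide, 50 mm tall, loose; origin under it
- driver: red-handled screwdriver, 160 mm long, lying loose; origin under its middle
Not all that is in view belongs to the job. Of the things shaped like the panel, the grey one is meant.

How it is judged:
On the way, in this order (a step that is already met when the one before it is completed fails the run):
1. the cabinet door is shut and seated on its catch (value of joint cabinet_door below 0.02 rad), for 0.2 s.
2. the blue-banded objective is drawn out of the caddy, upright or tipped, and held raised (height (world z) of lens_blue_center above 0.15 m and contact force between lens_blue and the fingers above 1 N), for 0.2 s.
At the end, for the whole second after the job is handed in: Door within 0.02 rad of shut. The blue-banded objective is in the fingers (over 1 N), its middle over 150 mm up, still (under 30 mm/s), off caddy, panel and cabinet; axis 30 to 65 degrees from vertical; beyond the nose it passes the panel's middle within 90 mm along the objective's x and y (all of step 2 and value of joint cabinet_door below 0.02 rad and angle between lens_blue_center's own z axis and vertical between 0.52 and 1.13 rad and x of panel_center in the frame of lens_blue_center between -0.09 and 0.09 m and y of panel_center in the frame of lens_blue_center between -0.09 and 0.09 m and z of panel_center in the frame of lens_blue_center below -0.06 m and linear speed of lens_blue below 0.03 m/s and contact force between lens_blue and caddy below 0.1 N and contact force between lens_blue and panel below 0.1 N and contact force between lens_blue and cabinet below 0.1 N); the arm keeps its last pose, push and grip.
It fails at once if another objective or a bystander was moved by more than 30 mm (distance of any of lens_red_center, lens_white_center, bottle, tray, dish, jar, driver from where it was at the start of the episode above 0.03 m).
It also fails if it takes over 53 s, if anything falls off the work surface, if the arm or the gripper's body presses on something with over 40 N, if the wrist force passes 120 N, or if a joint passes its speed limit or range.

ROBOT

A 6-joint arm with a two-finger parallel gripper is mounted at the origin on the work surface. World frame = base frame: x ahead of the robot, y to its left, z up, the work surface at z = 0. Lengths are in m, angles in rad, forces in N, time in s.
With the tool pointing down it reaches from about 0.375 to 0.975 m from the base axis. Payload 3.8 kg.
Tool frame: the origin (TCP) lies midway between the tips of the shut fingers; the grasp point (between the pads) lies 19 mm behind it; z points along the fingers, y is the direction in which the jaws open and shut (so a half turn about z gives the same grasp; the last joint's range is limited). The gripper opens to 85 mm and grips with 20 to 120 N. Pads are 22 mm wide; open, the fingers measure 114 mm over their backs; the gripper's body (76 mm by 85 mm) begins 54 mm behind the grasp point. The pads swing forward as they close: fully open they stand 13 mm farther back than shut.
Start: joints at [1.105, 0.264, 1.604, -0, 1.274, -0.037], TCP at [0.281, 0.614, 0.197] pointing down, gripper open.
Joint ranges: [-2.63, 2.63], [-0.94, 2.18], [0.31, 2.57], [-1.31, 4.45], [0, 2.66], [-2.55, 2.55]. Speed limits (rad/s): [2.57, 2.57, 3.14, 3.14, 3.14, 3.14].

INTERFACE

Orientations are given as a rotation vector (axis times angle).
In Python, from workcell import bot gives the robot as it stands. The module is installed in compiled form; this text tells all that it offers.
- The arm moves only by the tool move_arm, never from a script. Its argument "steps" is a list of rows, each a list of 5 numbers: the shift along the tool's x, y, z in mm, then the turn about the tool's z in degrees, then the opening in per cent of the stroke, from 0 (shut) to 100 (fully open). In form: [[tx, ty, tz, turn, claw], ...]. A call has 1 to 20 rows; each row is the pose to reach, as a shift and turn from the pose commanded when the call began, along the tool's axes at that moment; what a row does not reach only later rows make up. A row lasts 1/10 s, in which the tool goes at most 50 mm and 8.59 degrees, less where a joint would pass 70% of its speed; a pose out of reach is approached as far as the arm can. A call with a gripper value outside its range is refused whole. The fingers move at their own pace and stop on an object; "newtons" is the grip in N (left out, the last holds). Time passes only in rows, so rows that repeat a pose let the fingers close. It gives the time, the measured TCP pose, the force and the opening at its end, in the units of the state.
- bot.read_state(): the state, without advancing time (a new reading comes with each control period).
- bot.read_camera(name): name is "scene" or "top"; returns a dict with "pixels" (384x512x3 uint8, red, green, blue), "depth" (384x512 float32, m along the optical axis (not along the pixel's ray), 0 where there is no reading), "fovy" (degrees; the focal length in pixels is half the picture's height over the tangent of half this angle, whatever the lens; pixels are square), "cx", "cy" (the principal point, pixels), "k1" (the pictures are not rectified: a ray, as slopes to the right and down, at radius r is drawn at 1 + k1 r^2 times it, then the intrinsics apply), "xyz" and "attitude" of the camera in the world. Camera axes: x right, y up, looking along -z (the intrinsics and any distortion apply to the point x, -y, -z); pixel columns grow to the right and rows downward; lengths in m; the calibration is good to about 2 mm. A picture is of the moment at which its call begins.
- bot.finish_job(): hands the job in, once; it reports no verdict.
The state is a dict: "time": time; "q": joint angles; "joint_vel": joint speeds; "joint_torque": joint torques, N m; "tool_pos": TCP position; "tcp_rot": TCP orientation; "wrist_force": force on the tool from outside, world axes, zero at the start; "torque": the same for the moment, N m; "width": opening from 0.0 (shut) to 1.0 (fully open).
Only numpy, scipy, OpenCV 4.12 (cv2) and the standard library are available. Lean on these libraries where they do the work, as an engineer would, in place of code of your own. Each camera call takes 0.05 s, during which the arm holds its last target.

## Working session

There is one attempt and no reset: what is moved stays moved. The work goes in short steps, Python scripts to look and compute and a tool call to move; the robot and the scene stay as the last step left them, time stands still between calls to the robot, and variables do not carry over. Pictures are saved under pics/ and viewed, and the job is handed in when it is done.

Besides the shell and the picture viewer there is one more tool, called after ">>>" as a command line: name --pt "numbers of a row" for each row, then --argument value for the rest. move_arm: Moves the arm, as the interface text tells. Its arguments: {"type":"object","properties":{"steps":{"type":"array","items":{"type":"array","items":{"type":"number"}}},"newtons":{"type":"number"}},"required":["steps"]}

```bash
mkdir -p pics; cat > h.py <<'E'
import numpy as np, cv2
from scipy.spatial.transform import Rotation as R
from workcell import bot
def cam(n):
    c=bot.read_camera(n); return c
def save(c,fn): cv2.imwrite('pics/'+fn,cv2.cvtColor(c['pixels'],cv2.COLOR_RGB2BGR))
E
python3 - <<'E'
from h import *
for n in ('scene','top'):
    c=cam(n); save(c,n+'0.png'); print(n,{k:c[k] for k in c if k not in('pixels','depth')}, (c['depth']>0).mean())
    np.savez(n+'0.npz',**c)
print(bot.read_state())
E
```

```text
scene {'fovy': 46.91346377040538, 'cx': 256.2763702117571, 'cy': 193.76735202109634, 'k1': -0.09478689232652734, 'xyz': array([1.25698373, 0.36700832, 1.2147162 ]), 'attitude': array([0.39663842, 0.63780677, 1.96012375])} 0.9959004720052084
top {'fovy': 44.305825744313374, 'cx': 260.3564337898803, 'cy': 195.94691932076728, 'k1': -0.052846358633881624, 'xyz': array([0.38274267, 0.01298189, 1.48236287]), 'attitude': array([ 0.09499308, -0.07648255, -1.59827961])} 0.9957021077473959
{'time': 0.1, 'q': array([ 1.10507551e+00,  2.64711112e-01,  1.60525253e+00, -2.39696134e-06,
        1.27372196e+00, -3.69037761e-02]), 'joint_vel': array([-0.00049619, -0.00157799, -0.00365922,  0.0003855 ,  0.00190668,
        0.00010994]), 'joint_torque': array([ 8.70805743e-04, -5.16705751e+01, -3.68590343e+01,  2.42140260e-05,
        6.19704922e-03,  2.38484211e-05]), 'tool_pos': array([0.28033082, 0.61321406, 0.19555602]), 'tcp_rot': array([-0.6683235 , -3.06915004,  0.0031847 ]), 'wrist_force': array([ 1.06912055,  0.71750028, -0.58344131]), 'torque': array([ 0.02309979, -0.00490658, -0.02322618]), 'width': 1.0035524529856579}
```

View pics/scene0.png

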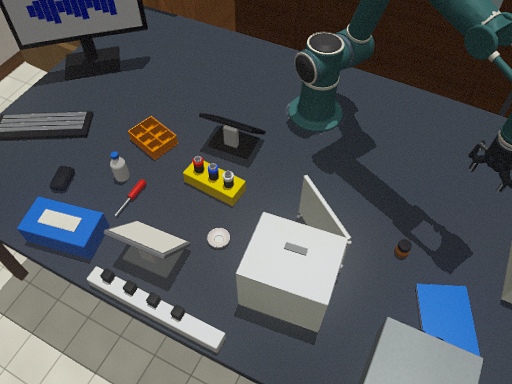

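View pics/top0.png

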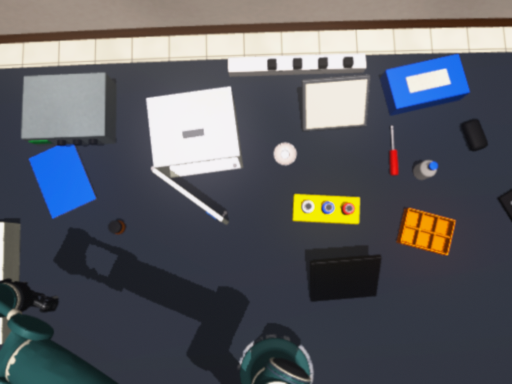

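Scene picture: caddy at (214,182) with the lenses red (198,163), blue (213,172) and white (228,179). The cabinet is at (292,268) with its door at (325,210). A light panel stands at (148,240) and a dark one at (232,130). 

Top picture: the lenses are white (308,207), blue (328,208) and red (348,208). The door runs from (155,170) to (225,220), the light panel is at (335,103) and the dark one at (343,275).

Next I measure positions.

```bash
cat >> h.py <<'E'
def rays(c,uv):
    uv=np.atleast_2d(np.float64(uv)); f=192/np.tan(np.radians(c['fovy'])/2)
    K=np.array([[f,0,c['cx']],[0,f,c['cy']],[0,0,1]])
    p=cv2.undistortPoints(uv[:,None],K,np.array([float(c['k1']),0,0,0]))[:,0]
    d=np.c_[p[:,0],-p[:,1],-np.ones(len(p))]
    return R.from_rotvec(c['attitude']).apply(d)
def atz(c,uv,z):
    d=rays(c,uv); return c['xyz']+d*((z-c['xyz'][2])/d[:,2])[:,None]
def cloud(c):
    v,u=np.mgrid[0:384,0:512]; d=rays(c,np.c_[u.ravel(),v.ravel()])
    return (c['xyz']+d*np.float64(c['depth']).ravel()[:,None]).reshape(384,512,3)
def blobs(m,a=15):
    n,l,s,ce=cv2.connectedComponentsWithStats(np.uint8(m)); return [(l==i,ce[i],s[i,4]) for i in range(1,n) if s[i,4]>=a]
E
python3 - <<'E'
from h import *
np.set_printoptions(precision=3,suppress=True)
for n in('top','scene'):
    c=dict(np.load(n+'0.npz')); P=cloud(c); hsv=cv2.cvtColor(c['pixels'],cv2.COLOR_RGB2HSV)
    H,S,V=cv2.split(hsv)
    print(n)
    for nm,m in dict(yellow=(abs(H.astype(int)-28)<6)&(S>150)&(V>120), blue=(abs(H.astype(int)-113)<14)&(S>110)&(V>60), red=((H<5)|(H>174))&(S>130)&(V>80)).items():
        for b,ce,a in blobs(m,8):
            print(nm,ce,a,np.median(P[b],0),P[b].min(0),P[b].max(0))
    img=cv2.cvtColor(c['pixels'],cv2.COLOR_RGB2BGR)
    y,x,h,w=(130,130,110,250) if n=='top' else (140,170,110,200)
    cv2.imwrite('pics/crop_'+n+'.png',cv2.resize(img[y:y+h,x:x+w],None,fx=3.2,fy=3.2,interpolation=cv2.INTER_CUBIC))
E
```

```text
top
yellow [325.48  209.096] 1443 [ 0.488 -0.167  0.05 ] [ 0.383 -0.28  -0.011] [0.547 0.013 1.482]
blue [423.823  84.687] 3166 [ 0.861 -0.487  0.078] [ 0.383 -0.667 -0.01 ] [1.    0.013 1.482]
blue [ 61.602 179.035] 3262 [0.616 0.66  0.017] [ 0.383  0.013 -0.009] [0.731 0.782 1.482]
blue [433.527 165.054] 74 [ 0.611 -0.485  0.118] [ 0.595 -0.544 -0.006] [ 0.641 -0.471  0.126]
blue [324.419 208.097] 31 [ 0.492 -0.16   0.099] [ 0.48  -0.173  0.077] [ 0.51  -0.155  0.105]
blue [210.25  215.625] 16 [ 0.488  0.189 -0.   ] [ 0.476  0.173 -0.007] [0.499 0.201 0.003]
red [393.716 162.545] 222 [ 0.634 -0.393  0.022] [ 0.383 -0.415 -0.004] [0.683 0.013 1.482]
red [344.625 209.5  ] 24 [ 0.485 -0.219  0.098] [ 0.476 -0.229  0.085] [ 0.503 -0.214  0.102]
scene
yellow [214.712 180.185] 737 [ 0.514 -0.156  0.051] [ 0.451 -0.274  0.04 ] [1.257 0.367 1.215]
blue [68.059  8.098] 1250 [ 0.184 -1.008  0.29 ] [ 0.058 -1.124  0.23 ] [1.257 0.367 1.215]
blue [114.071 154.589] 56 [ 0.611 -0.484  0.118] [ 0.521 -0.594 -0.005] [ 0.622 -0.47   0.125]
blue [213.172 170.138] 58 [ 0.507 -0.165  0.097] [ 0.409 -0.214  0.001] [ 0.517 -0.155  0.11 ]
blue [ 64.219 228.064] 3131 [ 0.902 -0.467  0.079] [ 0.769 -0.7   -0.004] [1.257 0.367 1.215]
blue [447.821 314.61 ] 3099 [0.61  0.658 0.017] [ 0.481  0.367 -0.004] [1.257 0.775 1.215]
red [197.851 162.894] 47 [ 0.502 -0.225  0.096] [ 0.405 -0.279  0.001] [ 0.51  -0.213  0.103]
red [136.6   188.667] 165 [ 0.642 -0.392  0.024] [ 0.587 -0.422 -0.005] [ 0.681 -0.381  0.031]
```

View pics/crop_top.png

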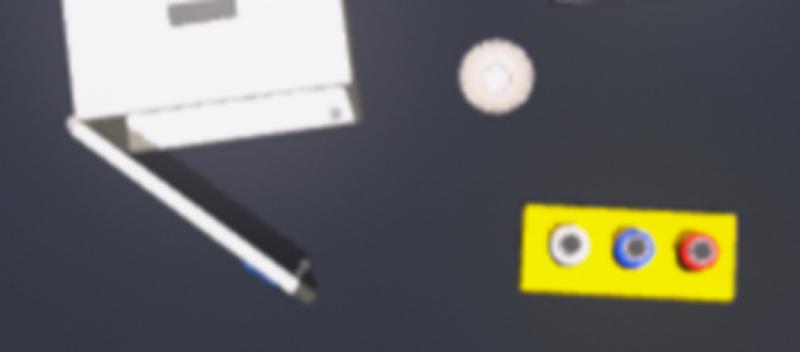

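View pics/crop_scene.png

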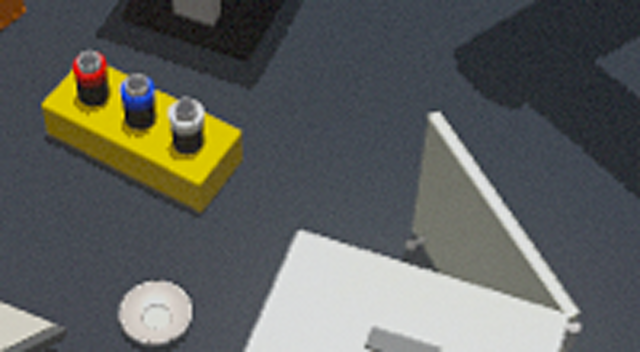

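The crops confirm it: white, blue and red stand in a row, and the blue-banded one is in the middle hole (top crop (636,247)). Two panels are candidates, light/grey-framed at top (335,103) and dark at (343,275). The light one fits, because it has a bright face, is grey, and faces the robot.

```bash
python3 - <<'E'
from h import *
np.set_printoptions(precision=3,suppress=True)
def rect(c,m,z):
    m=cv2.morphologyEx(np.uint8(m),cv2.MORPH_CLOSE,np.ones((13,13)))
    k=max(cv2.findContours(m,0,1)[0],key=cv2.contourArea)[:,0]
    w=atz(c,k,z)[:,:2].astype(np.float32); return cv2.minAreaRect(w*1000)
c=dict(np.load('top0.npz')); P=cloud(c); hsv=cv2.cvtColor(c['pixels'],cv2.COLOR_RGB2HSV); H,S,V=[a.astype(int) for a in cv2.split(hsv)]
v,u=np.mgrid[0:384,0:512]
print('caddy',rect(c,(abs(H-28)<6)&(S>150)&(V>120)&(u>285)&(u<365),.05))
# lenses, from top height points
reg=(u>290)&(u<365)&(v>190)&(v<225)&(P[...,2]>.098)&(P[...,2]<.115)
for b,ce,a in blobs(reg,5): print('lens top',ce,a,P[b].mean(0),atz(c,ce,.106))
# cabinet top
reg=(u>130)&(u<250)&(v>70)&(v<240)&(P[...,2]>.19)&(P[...,2]<.21)
for b,ce,a in blobs(reg,20):
    Q=P[b]; print('z~.2',ce,a,np.median(Q,0),cv2.minAreaRect((Q[:,:2]*1000).astype(np.float32)))
reg=(u>140)&(u<250)&(v>150)&(v<240)&(P[...,2]>.18)&(P[...,2]<.21)&(S<60)&(V>100)
for b,ce,a in blobs(reg,20):
    Q=P[b]; print('door?',ce,a,np.median(Q,0),Q.min(0),Q.max(0),cv2.minAreaRect((Q[:,:2]*1000).astype(np.float32)))
# panel plane
for cn in('top','scene'):
    c=dict(np.load(cn+'0.npz')); P=cloud(c); 
    reg=(P[...,0]>.6)&(P[...,0]<1.0)&(P[...,1]<-.02)&(P[...,1]>-.33)&(P[...,2]>.03)&(P[...,2]<.2)&(c['pixels'].min(2)>150)
    for b,ce,a in blobs(reg,300):
        Q=P[b]; m=Q.mean(0); n=np.linalg.svd(Q-m,full_matrices=False)[2][2]; print(cn,'panel',ce,a,m,n*np.sign(n[2]),Q.min(0),Q.max(0))
    for nm,bx in dict(dish=(.6,.75,-.12,.05,.006,.03),).items():
        reg=(P[...,0]>bx[0])&(P[...,0]<bx[1])&(P[...,1]>bx[2])&(P[...,1]<bx[3])&(P[...,2]>bx[4])&(P[...,2]<bx[5])&(c['pixels'].min(2)>120)
        for b,ce,a in blobs(reg,50): print(nm,ce,a,P[b].mean(0))
E
```

```text
caddy ((494.8550109863281, -170.85885620117188), (203.89952087402344, 85.54652404785156), 85.3494644165039)
lens top [307.867 205.434] 83 [ 0.501 -0.111  0.104] [[ 0.501 -0.111  0.106]]
lens top [327.937 206.582] 79 [ 0.496 -0.17   0.105] [[ 0.496 -0.17   0.106]]
lens top [348.693 207.398] 88 [ 0.492 -0.231  0.104] [[ 0.492 -0.23   0.106]]
z~.2 [191.961 126.89 ] 6016 [0.723 0.212 0.2  ] ((724.2578735351562, 211.83726501464844), (202.75735473632812, 242.21389770507812), 6.202513694763184)
z~.2 [187.881 194.317] 360 [0.535 0.225 0.195] ((537.1416625976562, 229.77374267578125), (243.4937744140625, 13.790526390075684), 53.24933624267578)
door? [187.284 167.274] 1351 [0.633 0.234 0.199] [0.46  0.082 0.18 ] [0.659 0.33  0.209] ((587.3814697265625, 219.81959533691406), (237.94529724121094, 199.49435424804688), 74.15800476074219)
top panel [319.705  61.149] 1036 [ 0.965 -0.173  0.045] [ 0.029 -0.003  1.   ] [ 0.938 -0.319  0.033] [ 0.993 -0.022  0.077]
top panel [335.461 103.326] 2706 [ 0.806 -0.207  0.103] [-0.705 -0.042  0.708] [ 0.746 -0.301  0.043] [ 0.865 -0.114  0.159]
dish [284.968 152.737] 285 [ 0.679 -0.054  0.012]
scene panel [148.217 235.952] 1119 [ 0.81  -0.207  0.106] [-0.707 -0.037  0.706] [ 0.749 -0.304  0.044] [ 0.865 -0.117  0.159]
scene panel [132.865 296.419] 1199 [ 0.971 -0.166  0.046] [ 0.029 -0.     1.   ] [ 0.943 -0.322  0.038] [ 0.992 -0.02   0.079]
dish [218.33  236.832] 297 [ 0.675 -0.056  0.012]
```

Measured values:
- **Blue lens:** (0.496, -0.170), top 0.105, which fits 106 mm. The holes are 60 mm apart as they should be.
- **Caddy:** yaw about -4.5°.
- **Cabinet:** 202 x 242, yaw 6.2°.
- **Door:** 243 mm long, hinge about (0.613, 0.321), open about 0.75 rad (within 0.5 to 1.1).
- **Panel middle:** (0.806, -0.207, 0.10), normal at 45°.

Next I plan the door push.

```bash
cat >> h.py <<'E'
def rel(poses,claw):
    """poses: (x,y,z,yaw deg of tool y axis) -> rows rel. to present tool pose"""
    s=bot.read_state(); T=R.from_rotvec(s['tcp_rot']); M=T.as_matrix(); out=[]
    y0=np.degrees(np.arctan2(M[1,1],M[0,1]))
    for x,y,z,a in poses:
        d=M.T@(np.array([x,y,z])-s['tool_pos'])*1000
        t=-((a-y0+90)%180-90)
        out.append([round(float(v),1) for v in d]+[round(float(t),1),claw])
    return out
def st():
    s=bot.read_state(); M=R.from_rotvec(s['tcp_rot']).as_matrix()
    print('t%.1f'%s['time'],'tcp',s['tool_pos'].round(4),'yawy %.1f'%np.degrees(np.arctan2(M[1,1],M[0,1])),'z',M[:,2].round(3),'F',s['wrist_force'].round(1),'w %.3f'%s['width'],'q',s['q'].round(2))
H=np.array([.613,.321])
def door(deg,gap):  # deg open angle, gap mm between finger face and pad
    a=np.radians(-83.8-deg); d=np.array([np.cos(a),np.sin(a)]); n=np.array([d[1],-d[0]])
    p=H+.205*d+(.027+gap/1000)*n; return (p[0],p[1],.143,96.2-deg)
E
python3 - <<'E'
from h import *
st()
for r in rel([door(43,60),door(43,8)]+[door(g,0) for g in (43,38,33,28,23,18,13,8,5,2,0)]+[door(0,-2),door(0,-4)],0): print(r)
E
```

```text
t0.1 tcp [0.2803 0.6132 0.1956] yawy 65.4 z [-0.001 -0.002 -1.   ] F [ 1.1  0.7 -0.6] w 1.004 q [ 1.11  0.26  1.61 -0.    1.27 -0.04]
[-295.6, -309.2, 53.2, 12.2, 0]
[-346.4, -320.3, 53.2, 12.2, 0]
[-354.2, -322.0, 53.2, 12.2, 0]
[-371.5, -327.3, 53.2, 7.2, 0]
[-389.1, -331.1, 53.2, 2.2, 0]
[-407.0, -333.4, 53.2, -2.8, 0]
[-425.0, -334.1, 53.2, -7.8, 0]
[-443.0, -333.2, 53.2, -12.8, 0]
[-460.9, -330.8, 53.2, -17.8, 0]
[-478.5, -326.8, 53.2, -22.8, 0]
[-488.9, -323.7, 53.2, -25.8, 0]
[-499.1, -320.0, 53.2, -28.8, 0]
[-505.7, -317.3, 53.2, -30.8, 0]
[-507.4, -316.3, 53.2, -30.8, 0]
[-509.2, -315.2, 53.2, -30.8, 0]
```

>>> move_arm --pt "-60 -62 0 2 0" --pt "-120 -125 0 6 0" --pt "-180 -190 0 10 0" --pt "-240 -250 0 12 0" --pt "-295 -309 0 12 0" --pt "-295 -309 0 12 0" --pt "-295 -309 0 12 0" --pt "-295 -309 0 12 0" --pt "-295 -309 0 12 0" --pt "-295 -309 0 12 0" --pt "-295 -309 30 12 0" --pt "-295 -309 53 12 0" --pt "-295 -309 53 12 0" --pt "-295 -309 53 12 0"

```text
time: 1.5
tool_pos: [0.4198, 0.2107, 0.1435]
tcp_rot: [-0.984, -2.982, 0.001]
wrist_force: [0.2, -0.1, 1.0]
width: -0.001
```

```bash
python3 - <<'E'
from h import *
st()
for r in rel([door(43,60),door(43,8)]+[door(g,0) for g in (43,38,33,28,23,18,13,8,5,2,0)]+[door(0,-2),door(0,-4)],0): print(r)
c=cam('top'); img=cv2.cvtColor(c['pixels'],cv2.COLOR_RGB2BGR)[120:300,120:320]
cv2.imwrite('pics/pre.png',cv2.resize(img,None,fx=3,fy=3,interpolation=cv2.INTER_CUBIC))
E
```

```text
t1.5 tcp [0.4198 0.2107 0.1435] yawy 53.5 z [-0.001 -0.    -1.   ] F [ 0.2 -0.1  1. ] w -0.001 q [ 0.41 -0.09  2.09  0.    1.14 -0.52]
[-1.6, -1.0, 0.5, 0.3, 0]
[-53.6, -1.2, 0.5, 0.3, 0]
[-61.6, -1.3, 0.5, 0.3, 0]
[-79.6, -2.9, 0.5, -4.7, 0]
[-97.6, -3.0, 0.4, -9.7, 0]
[-115.6, -1.5, 0.4, -14.7, 0]
[-133.4, 1.5, 0.4, -19.7, 0]
[-150.8, 6.1, 0.4, -24.7, 0]
[-167.8, 12.2, 0.4, -29.7, 0]
[-184.2, 19.7, 0.3, -34.7, 0]
[-193.7, 24.9, 0.3, -37.7, 0]
[-202.9, 30.6, 0.3, -40.7, 0]
[-208.9, 34.7, 0.3, -42.7, 0]
[-210.3, 36.1, 0.3, -42.7, 0]
[-211.8, 37.4, 0.3, -42.7, 0]
```

View pics/pre.png

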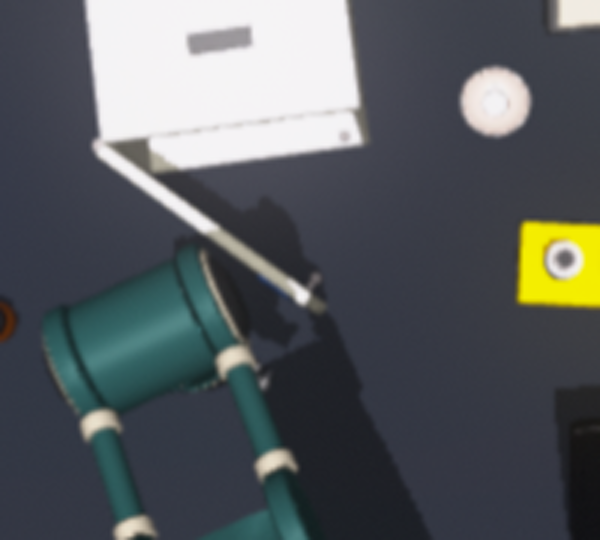

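The gripper stands outside the door, at crop (240,330), with the door from (100,147) to (318,305). Now I push along the arc.

>>> move_arm --pt "-25 -1 0 0 0" --pt "-48 -1 0 0 0" --pt "-58 -1 0 0 0" --pt "-66 -2 0 -1 0" --pt "-80 -3 0 -5 0" --pt "-89 -3 0 -7 0" --pt "-98 -3 0 -10 0" --pt "-107 -2 0 -12 0" --pt "-116 -1.5 0 -15 0" --pt "-125 0 0 -17 0" --pt "-133 1.5 0 -20 0" --pt "-142 4 0 -22 0" --pt "-151 6 0 -25 0" --pt "-160 9 0 -27 0" --pt "-168 12 0 -30 0" --pt "-176 16 0 -32 0" --pt "-184 20 0 -35 0" --pt "-194 25 0 -38 0" --pt "-203 31 0 -41 0" --pt "-209 35 0 -43 0"

```text
time: 3.55
tool_pos: [0.6096, 0.1146, 0.1455]
tcp_rot: [-0.179, 3.136, 0.001]
wrist_force: [-1.7, 0.5, 3.4]
width: -0.001
```

```bash
python3 - <<'E'
from h import *
st()
for r in rel([door(0,0),door(0,-2),door(0,-4),door(0,-7)],0): print(r)
c=cam('top'); img=cv2.cvtColor(c['pixels'],cv2.COLOR_RGB2BGR)[60:240,120:320]
cv2.imwrite('pics/push.png',cv2.resize(img,None,fx=3,fy=3,interpolation=cv2.INTER_CUBIC))
E
```

```text
t3.5 tcp [0.6096 0.1146 0.1455] yawy 96.5 z [ 0.     0.001 -1.   ] F [-1.7  0.5  3.4] w -0.001 q [ 0.15  0.2   1.78  0.    1.16 -1.54]
[1.4, -0.2, 2.5, 0.3, 0]
[-0.6, -0.2, 2.5, 0.3, 0]
[-2.6, -0.2, 2.5, 0.3, 0]
[-5.6, -0.2, 2.5, 0.3, 0]
```

View pics/push.png

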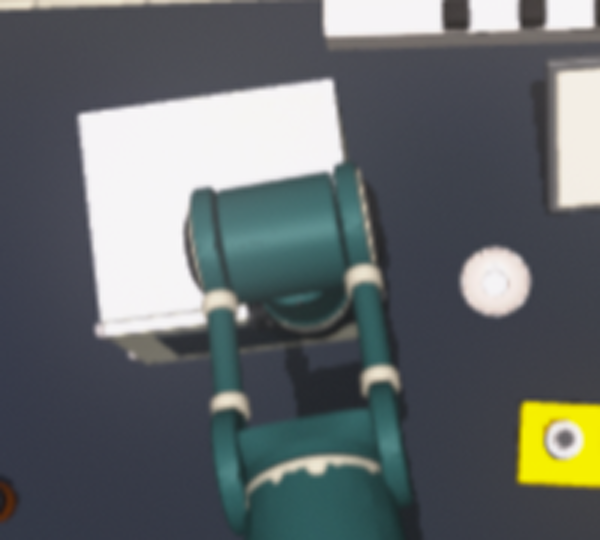

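The door is nearly closed, at crop (100,330) to (355,335). I press a few mm more and watch the force.

>>> move_arm --pt "-2 0 0 0 0" --pt "-4 0 0 0 0" --pt "-4 0 0 0 0" --pt "-4 0 0 0 0"

```text
time: 4.0
tool_pos: [0.6116, 0.1146, 0.1453]
tcp_rot: [0.175, -3.134, -0.0]
wrist_force: [-5.9, -0.2, 7.8]
width: 0.003
```

```bash
python3 - <<'E'
from h import *
st()
E
```

```text
t4.0 tcp [0.6116 0.1146 0.1453] yawy 96.4 z [-0.002  0.    -1.   ] F [-5.9 -0.2  7.8] w 0.003 q [ 0.15  0.2   1.78  0.    1.17 -1.54]
```

>>> move_arm --pt "-2 0 0 0 0" --pt "-4 0 0 0 0" --pt "-4 0 0 0 0" --pt "-4 0 0 0 0"

```text
time: 4.4
tool_pos: [0.6114, 0.1146, 0.1452]
tcp_rot: [0.175, -3.126, 0.001]
wrist_force: [-17.6, -1.5, 15.3]
width: -0.002
```

>>> move_arm --pt "20 0 0 0 0" --pt "60 0 0 0 0" --pt "90 0 -30 0 0" --pt "140 0 -60 0 0" --pt "180 0 -60 0 0" --pt "180 0 -60 0 0" --pt "180 0 -60 0 0"

```text
time: 5.1
tool_pos: [0.4377, 0.0947, 0.2044]
tcp_rot: [-0.176, 3.134, 0.001]
wrist_force: [1.8, -0.9, 0.5]
width: 0.001
```

```bash
python3 - <<'E'
from h import *
np.set_printoptions(precision=4,suppress=True)
st()
c=cam('top'); img=cv2.cvtColor(c['pixels'],cv2.COLOR_RGB2BGR)[60:240,120:320]
cv2.imwrite('pics/shut.png',cv2.resize(img,None,fx=3,fy=3,interpolation=cv2.INTER_CUBIC))
P=cloud(c)
# door top z~.195 vs cabinet
reg=(P[...,0]>.55)&(P[...,0]<.66)&(P[...,1]>.05)&(P[...,1]<.35)&(P[...,2]>.185)&(P[...,2]<.21)
ca=np.radians(6.2); X=np.array([np.cos(ca),np.sin(ca)]);Y=np.array([-X[1],X[0]])
Q=P[reg][:,:2]-np.array([.724,.212]); a=Q@X;b=Q@Y
for lo in np.arange(-.12,.12,.03):
    k=(b>lo)&(b<lo+.03); print(round(lo,2), k.sum(), a[k].min() if k.any() else None)
E
```

```text
t5.1 tcp [0.4377 0.0947 0.2044] yawy 96.4 z [ 0.002  0.    -1.   ] F [ 1.8 -0.9  0.5] w 0.001 q [ 0.16 -0.19  2.06  0.    1.27 -1.53]
-0.12 144 -0.11109500623285475
-0.09 151 -0.11111192003359796
-0.06 166 -0.11100016603683127
-0.03 181 -0.11071519639669636
0.0 189 -0.11108299909980839
0.03 199 -0.11115557978789868
0.06 222 -0.11310996251545823
0.09 237 -0.11308404362755338
```

View pics/shut.png

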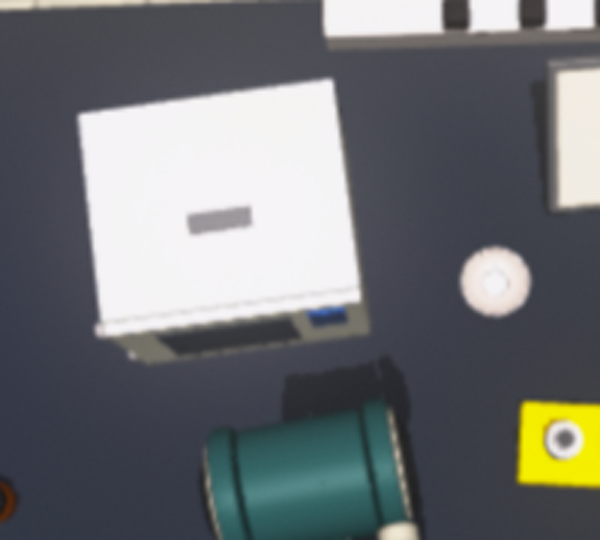

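The door is shut: its front face is parallel to the cabinet and flush at 11 mm along its whole width, and the stop was hard at 17 N. The blue pad shows at crop (327,316). Now to the blue objective, with the jaws along the row and partly open so they fit between the neighbours.

```bash
python3 - <<'E'
from h import *
for r in rel([(.496,-.170,.20,85.5),(.496,-.170,.115,85.5),(.496,-.170,.055,85.5)],52): print(r)
E
```

```text
[-27.5, -269.6, 4.3, 10.9, 52]
[-27.3, -269.6, 89.3, 10.9, 52]
[-27.2, -269.6, 149.3, 10.9, 52]
```

>>> move_arm --pt "-5 -45 4 5 52" --pt "-10 -90 4 11 52" --pt "-14 -135 4 11 52" --pt "-18 -180 4 11 52" --pt "-23 -225 4 11 52" --pt "-27 -269 4 11 52" --pt "-27 -269.5 4 11 52" --pt "-27 -269.5 4 11 52" --pt "-27 -269.5 40 11 52" --pt "-27 -269.5 60 11 52" --pt "-27 -269.5 60 11 52" --pt "-27 -269.5 60 11 52"

```text
time: 6.35
tool_pos: [0.4954, -0.1691, 0.1436]
tcp_rot: [-0.123, -3.138, -0.001]
wrist_force: [0.9, -0.6, 0.4]
width: 0.516
```

```bash
python3 - <<'E'
from h import *
st()
for r in rel([(.496,-.170,.115,85.5),(.496,-.170,.055,85.5)],52): print(r)
for n,(y,x) in dict(top=(150,240),scene=(80,130)).items():
    c=cam(n); img=cv2.cvtColor(c['pixels'],cv2.COLOR_RGB2BGR)[y:y+150,x:x+190]
    cv2.imwrite('pics/ov_%s.png'%n,cv2.resize(img,None,fx=4,fy=4,interpolation=cv2.INTER_CUBIC))
E
```

```text
t6.3 tcp [ 0.4954 -0.1691  0.1436] yawy 85.5 z [-0.001  0.001 -1.   ] F [ 0.9 -0.6  0.4] w 0.516 q [-0.38  0.02  1.98  0.    1.14 -1.87]
[-0.7, -0.9, 28.6, 0.0, 52]
[-0.8, -0.9, 88.6, 0.0, 52]
```

View pics/ov_scene.png

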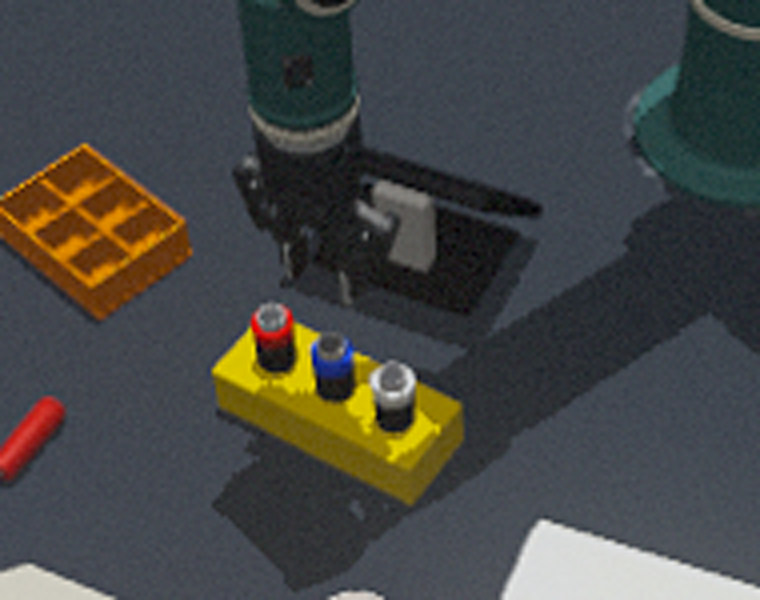

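View pics/ov_top.png

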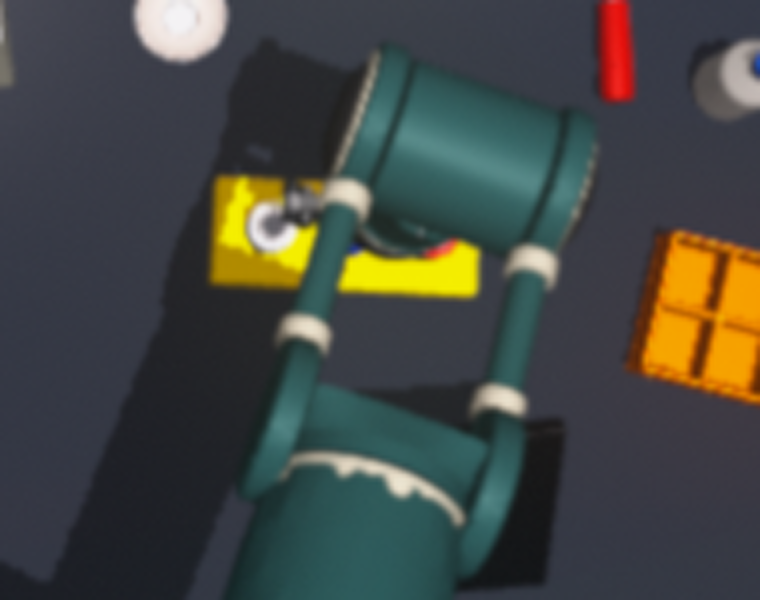

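The fingers hover above the row, at scene crop (290,265) and (347,290). The linkage knuckles bulge out at (250,180) and (375,220), so I check how low and how wide they are before going between the neighbours.

```bash
python3 - <<'E'
from h import *
c=cam('scene'); P=cloud(c); s=bot.read_state(); 
M=R.from_rotvec(s['tcp_rot']).as_matrix(); L=(P-s['tool_pos'])@M*1000
k=(abs(L[...,0])<60)&(abs(L[...,1])<110)&(L[...,2]<8)&(L[...,2]>-110)&(c['depth']>0)
for lo in range(-110,10,8):
    m=k&(L[...,2]>=lo)&(L[...,2]<lo+8)
    q=L[m]
    if len(q)>4: print(lo,lo+8,len(q),'y',np.percentile(q[:,1],[1,99]).round(),'x',np.percentile(q[:,0],[1,99]).round())
E
```

```text
-110 -102 69 y [-60.  59.] x [-18.  14.]
-102 -94 39 y [-57.  57.] x [-17.  11.]
-94 -86 62 y [-55.  53.] x [-14.   9.]
-86 -78 19 y [-46.  45.] x [-15.  10.]
-78 -70 23 y [-32.  36.] x [-14.  10.]
-70 -62 23 y [-35.  34.] x [-13.  10.]
-62 -54 26 y [-36.  35.] x [-14.   7.]
-54 -46 28 y [-28.  34.] x [-13.  10.]
-46 -38 8 y [-28.  28.] x [-11.   5.]
```

```bash
python3 - <<'E'
from h import *
c=cam('scene'); P=cloud(c); s=bot.read_state(); M=R.from_rotvec(s['tcp_rot']).as_matrix()
for uv in [(216,147),(216.5,152),(217,155),(202,149),(203,146)]:
    d=rays(c,uv)[0]; o=c['xyz']-s['tool_pos']; n=M[:,0]; t=-(o@n)/(d@n); print(uv,((o+t*d)@M*1000).round(), ((P[int(uv[1]),int(uv[0])]-s['tool_pos'])@M*1000).round())
E
```

```text
(216, 147) [ -0.  20. -65.] [-12.  30. -82.]
(216.5, 152) [ -0.  20. -42.] [ -9.  25. -53.]
(217, 155) [ -0.  21. -28.] [ -8.  27. -40.]
(202, 149) [ -0. -37. -22.] [ 113. -136.  142.]
(203, 146) [ -0. -31. -40.] [ -8. -24. -52.]
```

```bash
python3 - <<'E'
from h import *
c=cam('scene'); img=cv2.cvtColor(c['pixels'],cv2.COLOR_RGB2BGR)[100:190,170:260]
img=np.clip((img/255.)**.5*255,0,255).astype(np.uint8)
big=cv2.resize(img,None,fx=6.5,fy=6.5,interpolation=cv2.INTER_NEAREST)
# project points in tool frame
s=bot.read_state(); M=R.from_rotvec(s['tcp_rot']).as_matrix(); f=192/np.tan(np.radians(c['fovy'])/2)
for L in [(0,0,0),(-11,22,0),(-11,22,-19),(-11,-22,0),(-11,-22,-19)]:
    p=s['tool_pos']+M@(np.array(L)/1000); q=R.from_rotvec(c['attitude']).inv().apply(p-c['xyz']); a=np.array([q[0],-q[1]])/-q[2]; a*=1+c['k1']*(a@a)
    u=a*f+[c['cx'],c['cy']]; print(L,u.round(1)); cv2.circle(big,tuple(int(v) for v in (u-[170,100]+.5)*6.5),3,(0,255,0),-1)
cv2.imwrite('pics/tip.png',big)
E
```

```text
(0, 0, 0) [212.2 158.2]
(-11, 22, 0) [215.9 163.3]
(-11, 22, -19) [215.5 159.3]
(-11, -22, 0) [204.5 157.7]
(-11, -22, -19) [204.  153.8]
```

View pics/tip.png

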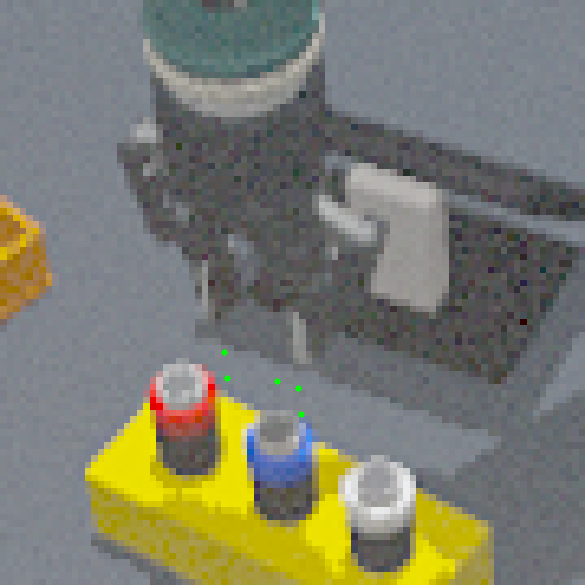

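The tips appear about 25–35 mm above the reported TCP. I check that with the fingers shut, which is cheap to do here.

>>> move_arm --pt "0 0 0 0 0" --pt "0 0 0 0 0" --pt "0 0 0 0 0" --pt "0 0 0 0 0" --pt "0 0 0 0 0"

```text
time: 7.1
tool_pos: [0.4952, -0.1703, 0.1437]
tcp_rot: [-0.125, -3.139, -0.0]
wrist_force: [0.5, -0.2, 0.1]
width: -0.002
```

```bash
python3 - <<'E'
from h import *
st()
c=cam('scene'); img=cv2.cvtColor(c['pixels'],cv2.COLOR_RGB2BGR)[100:190,170:260]
img=np.clip((img/255.)**.5*255,0,255).astype(np.uint8)
big=cv2.resize(img,None,fx=6.5,fy=6.5,interpolation=cv2.INTER_NEAREST)
s=bot.read_state(); M=R.from_rotvec(s['tcp_rot']).as_matrix(); f=192/np.tan(np.radians(c['fovy'])/2)
for L in [(0,0,0),(0,0,-19)]:
    p=s['tool_pos']+M@(np.array(L)/1000); q=R.from_rotvec(c['attitude']).inv().apply(p-c['xyz']); a=np.array([q[0],-q[1]])/-q[2]; a*=1+c['k1']*(a@a)
    u=a*f+[c['cx'],c['cy']]; print(L,u.round(1)); cv2.circle(big,tuple(int(v) for v in (u-[170,100]+.5)*6.5),3,(0,255,0),-1)
cv2.imwrite('pics/tip2.png',big)
P=cloud(c);L=(P-s['tool_pos'])@M*1000
for v in range(146,168,2): print(v,L[v,208:218,2].round().astype(int), L[v,212].round())
E
```

```text
t7.1 tcp [ 0.4952 -0.1703  0.1437] yawy 85.4 z [-0.  0. -1.] F [ 0.5 -0.2  0.1] w -0.002 q [-0.38  0.02  1.98 -0.    1.14 -1.87]
(0, 0, 0) [212.4 158.3]
(0, 0, -19) [212.  154.4]
146 [-65 -70 -74 -69 -71 -72 -85 -88 -87 -85] [ -7.  10. -71.]
148 [-59 -60 -63 -57 -65 -64 -55 -50 137 133] [-10.  11. -65.]
150 [-46 -52 -52 -52 -54 -50 -46 144 146 145] [ -9.  10. -54.]
152 [140 -43 -42 -43 -37 143 135 139 149 142] [ -4.   5. -37.]
154 [143 143 147 142 143 142 141 141 146 137] [112. -93. 143.]
156 [142 139 141 136 142 139 144 139 143 142] [103. -87. 142.]
158 [144 143 143 142 144 142 139 139 143 145] [ 97. -83. 144.]
160 [145 142 139 139 143 145 142 142 143 140] [ 88. -76. 143.]
162 [142 144 143 143 142 140 144 141 139 138] [ 80. -71. 142.]
164 [ 93  96  36  34  37  30  39  38  42 139] [ 4. -8. 37.]
166 [45 38 35 33 36 39 38 34 39 48] [-4. -2. 36.]
```

View pics/tip2.png

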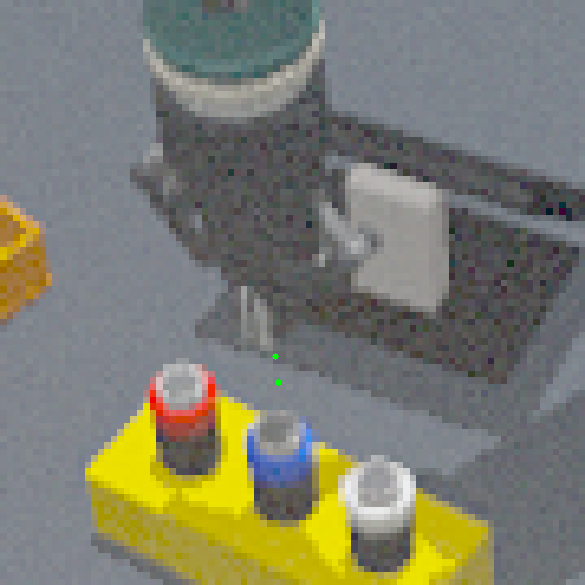

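Shut, the rendered tips end at crop (265,350), about 28 mm above the stated TCP, while the gripper's body agrees with the given numbers (about 75 mm back). Probably only part of the finger is drawn. A TCP height of 55 mm is safe either way, so I follow the given numbers and check the grip after lifting.

>>> move_arm --newtons 30 --pt "-1 0 0 0 52" --pt "-1 0 0 0 52" --pt "-1 0 0 0 52" --pt "-1 0 0 0 52" --pt "-1 0 25 0 52" --pt "-1 0 45 0 52" --pt "-1 0 60 0 52" --pt "-1 0 70 0 52"

```text
time: 7.95
tool_pos: [0.4955, -0.17, 0.0723]
tcp_rot: [-0.125, -3.137, -0.001]
wrist_force: [-1.0, -0.6, -0.7]
width: 0.522
```

```bash
python3 - <<'E'
from h import *
st()
for r in rel([(.496,-.170,.055,85.5)],52): print(r)
c=cam('scene'); img=cv2.cvtColor(c['pixels'],cv2.COLOR_RGB2BGR)[100:200,165:265]
img=np.clip((img/255.)**.5*255,0,255).astype(np.uint8)
cv2.imwrite('pics/desc.png',cv2.resize(img,None,fx=6,fy=6,interpolation=cv2.INTER_CUBIC))
E
```

```text
t8.0 tcp [ 0.4955 -0.17    0.0723] yawy 85.4 z [-0.002  0.001 -1.   ] F [-1.  -0.6 -0.7] w 0.522 q [-0.38  0.09  2.05  0.    1.   -1.87]
[-0.5, 0.0, 17.3, -0.1, 52]
```

View pics/desc.png

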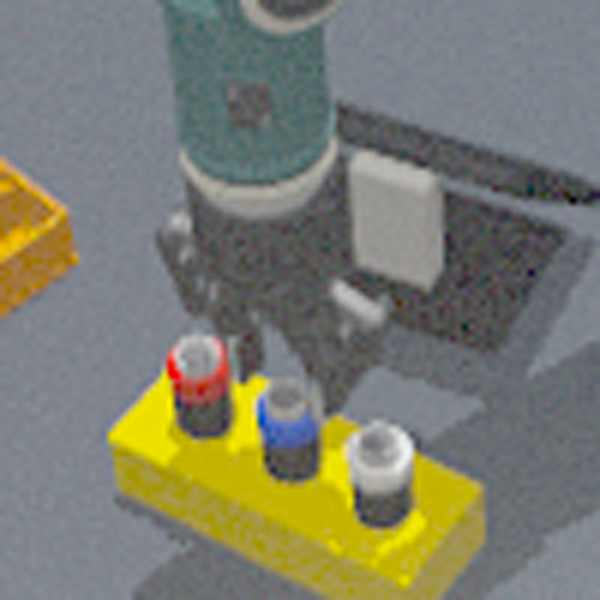

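>>> move_arm --newtons 30 --pt "0 0 10 0 52" --pt "0 0 17 0 52" --pt "0 0 17 0 52" --pt "0 0 17 0 20" --pt "0 0 17 0 20" --pt "0 0 17 0 20" --pt "0 0 17 0 20" --pt "0 0 17 0 20" --pt "0 0 17 0 20"

```text
time: 8.9
tool_pos: [0.4965, -0.1705, 0.0571]
tcp_rot: [0.125, 3.138, -0.001]
wrist_force: [-0.4, -0.9, 0.5]
width: 0.377
```

```bash
python3 - <<'E'
from h import *
st()
c=cam('scene'); img=cv2.cvtColor(c['pixels'],cv2.COLOR_RGB2BGR)[100:200,165:265]
img=np.clip((img/255.)**.5*255,0,255).astype(np.uint8)
cv2.imwrite('pics/grip.png',cv2.resize(img,None,fx=6,fy=6,interpolation=cv2.INTER_CUBIC))
E
```

```text
t8.9 tcp [ 0.4965 -0.1705  0.0571] yawy 85.4 z [ 0.001 -0.    -1.   ] F [-0.4 -0.9  0.5] w 0.377 q [-0.38  0.11  2.06 -0.    0.97 -1.87]
```

View pics/grip.png

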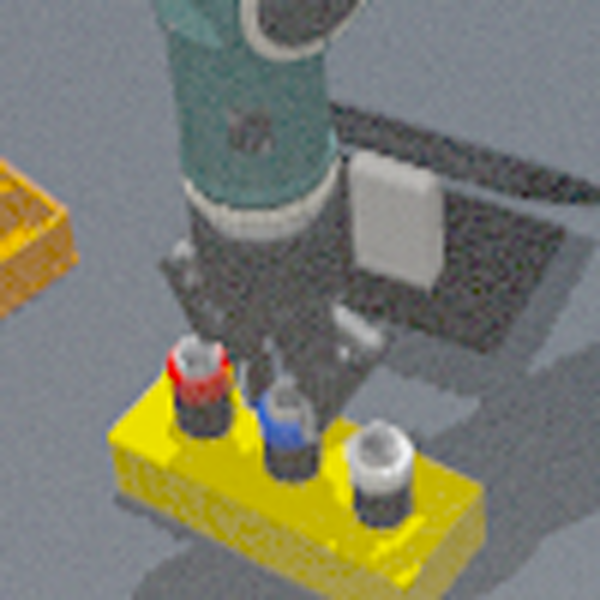

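The width of 0.377 (32 mm) fits the barrel, and the fingers close on the blue lens at crop (290,425) while its neighbours stay untouched. Lifting.

>>> move_arm --pt "0 0 -15 0 20" --pt "0 0 -35 0 20" --pt "0 0 -60 0 20" --pt "0 0 -85 0 20" --pt "0 0 -110 0 20" --pt "0 0 -110 0 20" --pt "0 0 -110 0 20" --pt "0 0 -110 0 20"

```text
time: 9.75
tool_pos: [0.4949, -0.1697, 0.1651]
tcp_rot: [-0.125, -3.136, -0.002]
wrist_force: [0.2, -0.3, -3.1]
width: 0.375
```

```bash
python3 - <<'E'
from h import *
st()
c=cam('scene'); np.savez('lift.npz',**c); img=cv2.cvtColor(c['pixels'],cv2.COLOR_RGB2BGR)[80:190,155:265]
img=np.clip((img/255.)**.5*255,0,255).astype(np.uint8)
cv2.imwrite('pics/lift.png',cv2.resize(img,None,fx=5.4,fy=5.4,interpolation=cv2.INTER_CUBIC))
E
```

```text
t9.8 tcp [ 0.4949 -0.1697  0.1651] yawy 85.4 z [-0.003  0.001 -1.   ] F [ 0.2 -0.3 -3.1] w 0.375 q [-0.38  0.    1.96  0.    1.18 -1.87]
```

View pics/lift.png

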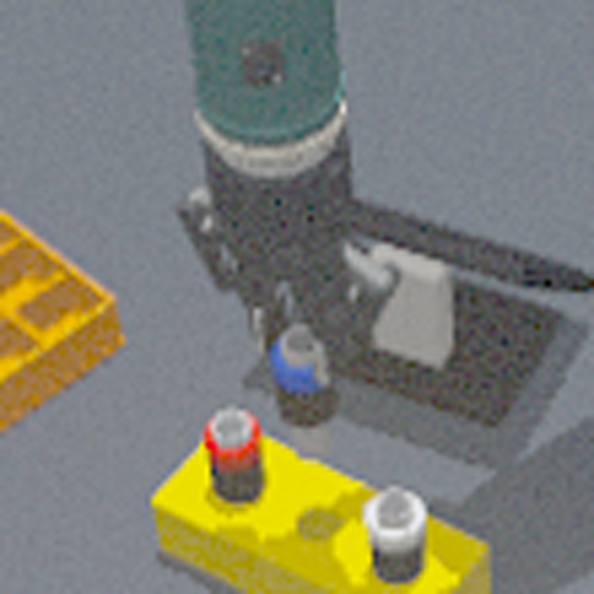

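Blue lens out and hanging upright at crop (302,385), with its hole empty at (320,522). Its middle is at about 0.18 m. Commands can only shift and turn about the vertical, so I tip the lens in the grip by pressing its nose against the caddy's far top edge. First I go beyond that edge and down.

>>> move_arm --pt "-30 0 0 0 20" --pt "-60 0 0 0 20" --pt "-60 0 0 0 20" --pt "-60 0 0 0 20" --pt "-60 0 40 0 20" --pt "-60 0 75 0 20" --pt "-60 0 95 0 20" --pt "-60 0 102 0 20" --pt "-60 0 102 0 20" --pt "-60 0 102 0 20"

```text
time: 10.8
tool_pos: [0.5566, -0.1754, 0.0659]
tcp_rot: [0.125, 3.138, -0.001]
wrist_force: [0.2, 0.4, -2.7]
width: 0.372
```

```bash
python3 - <<'E'
from h import *
st()
c=cam('scene'); img=cv2.cvtColor(c['pixels'],cv2.COLOR_RGB2BGR)[110:220,155:265]
img=np.clip((img/255.)**.5*255,0,255).astype(np.uint8)
cv2.imwrite('pics/edge.png',cv2.resize(img,None,fx=5.4,fy=5.4,interpolation=cv2.INTER_CUBIC))
E
```

```text
t10.8 tcp [ 0.5566 -0.1754  0.0659] yawy 85.4 z [ 0.001 -0.001 -1.   ] F [ 0.2  0.4 -2.7] w 0.372 q [-0.35  0.21  1.93 -0.    1.   -1.84]
```

View pics/edge.png

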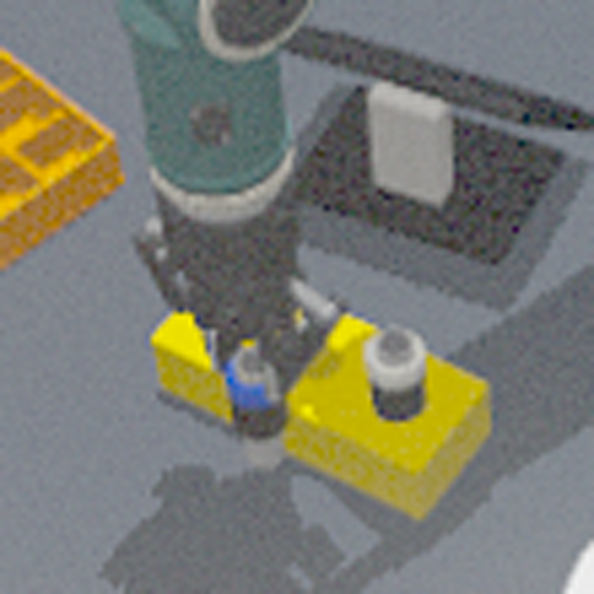

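The lens hangs just beyond the far edge of the caddy, with its nose at crop (265,450). Pulling back slowly.

>>> move_arm --pt "4 0 0 0 20" --pt "8 0 0 0 20" --pt "12 0 0 0 20" --pt "16 0 0 0 20" --pt "19 0 0 0 20" --pt "22 0 0 0 20" --pt "25 0 0 0 20" --pt "28 0 0 0 20" --pt "28 0 0 0 20"

```text
time: 11.75
tool_pos: [0.5279, -0.173, 0.0649]
tcp_rot: [-0.125, -3.139, 0.0]
wrist_force: [3.0, -0.5, 0.6]
width: 0.375
```

```bash
python3 - <<'E'
from h import *
st()
c=cam('scene'); img=cv2.cvtColor(c['pixels'],cv2.COLOR_RGB2BGR)[110:220,155:265]
img=np.clip((img/255.)**.5*255,0,255).astype(np.uint8)
cv2.imwrite('pics/tilt1.png',cv2.resize(img,None,fx=5.4,fy=5.4,interpolation=cv2.INTER_CUBIC))
E
```

```text
t11.8 tcp [ 0.5279 -0.173   0.0649] yawy 85.4 z [-0. -0. -1.] F [ 3.  -0.5  0.6] w 0.375 q [-0.36  0.16  1.99 -0.    0.99 -1.85]
```

View pics/tilt1.png

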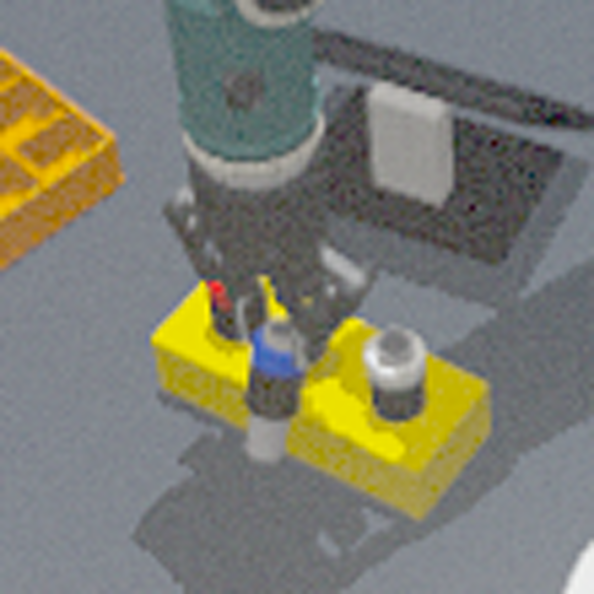

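It is tipping: the nose is at (265,455) and the collar at (282,330), with only 3 N of force. I continue.

>>> move_arm --pt "4 0 0 0 20" --pt "8 0 0 0 20" --pt "11 0 0 0 20" --pt "14 0 0 0 20" --pt "17 0 0 0 20" --pt "17 0 0 0 20"

```text
time: 12.4
tool_pos: [0.5106, -0.1713, 0.0648]
tcp_rot: [-0.125, -3.138, -0.001]
wrist_force: [2.3, 0.3, -0.5]
width: 0.374
```

```bash
python3 - <<'E'
from h import *
st()
c=cam('scene'); np.savez('tilt2.npz',**c);img=cv2.cvtColor(c['pixels'],cv2.COLOR_RGB2BGR)[110:220,155:265]
img=np.clip((img/255.)**.5*255,0,255).astype(np.uint8)
cv2.imwrite('pics/tilt2.png',cv2.resize(img,None,fx=5.4,fy=5.4,interpolation=cv2.INTER_CUBIC))
E
```

```text
t12.4 tcp [ 0.5106 -0.1713  0.0648] yawy 85.4 z [-0.001  0.    -1.   ] F [ 2.3  0.3 -0.5] w 0.374 q [-0.37  0.13  2.02  0.    0.99 -1.86]
```

View pics/tilt2.png

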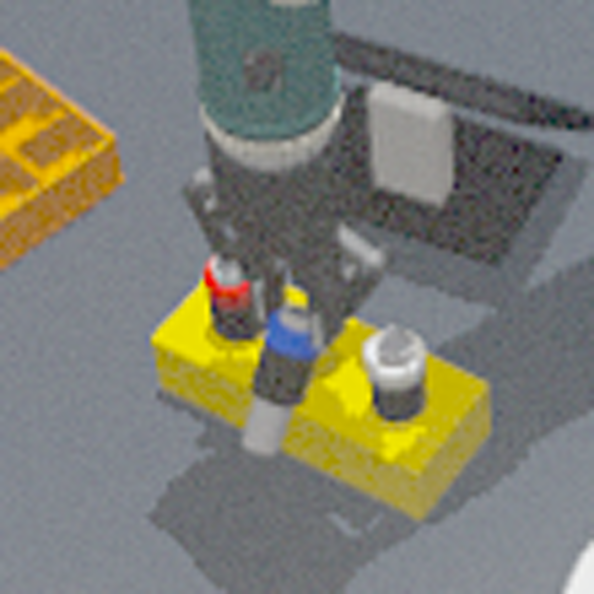

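```bash
cat >> h.py <<'E'
def plane(c,uv):
    s=bot.read_state(); M=R.from_rotvec(s['tcp_rot']).as_matrix(); o=c['xyz']-s['tool_pos']
    d=rays(c,uv); t=-(o@M[:,1])/(d@M[:,1]); return (o+t[:,None]*d)@M*1000
E
python3 - <<'E'
from h import *
c=dict(np.load('tilt2.npz'))
cr=np.array([(262,448),(268,405),(280,360),(292,325),(293,312)])
p=plane(c,cr/5.4+[155,110]-.5); print(p.round(1)); d=p[0]-p[-1]; print(np.linalg.norm(d),np.degrees(np.arctan2(-d[0],d[2])))
d=p[1]-p[3]; print(np.degrees(np.arctan2(-d[0],d[2])))
E
```

```text
[[-52.9   0.   25. ]
 [-41.7  -0.   -5.7]
 [-25.2  -0.  -31.6]
 [-10.2   0.  -48.9]
 [ -7.7   0.  -58.5]]
94.96952868181202 28.420477354825735
36.12992268261773
```

The tilt is about 30–37°. A bit further.

>>> move_arm --pt "4 0 0 0 20" --pt "8 0 0 0 20" --pt "12 0 0 0 20" --pt "12 0 0 0 20"

```text
time: 12.85
tool_pos: [0.4982, -0.1704, 0.0648]
tcp_rot: [-0.125, -3.138, -0.0]
wrist_force: [1.3, 0.0, 1.4]
width: 0.371
```

```bash
python3 - <<'E'
from h import *
st()
c=cam('scene'); np.savez('tilt3.npz',**c);img=cv2.cvtColor(c['pixels'],cv2.COLOR_RGB2BGR)[110:220,155:265]
img=np.clip((img/255.)**.5*255,0,255).astype(np.uint8)
cv2.imwrite('pics/tilt3.png',cv2.resize(img,None,fx=5.4,fy=5.4,interpolation=cv2.INTER_CUBIC))
E
```

```text
t12.8 tcp [ 0.4982 -0.1704  0.0648] yawy 85.4 z [-0.001  0.    -1.   ] F [1.3 0.  1.4] w 0.371 q [-0.38  0.11  2.05 -0.    0.99 -1.87]
```

View pics/tilt3.png

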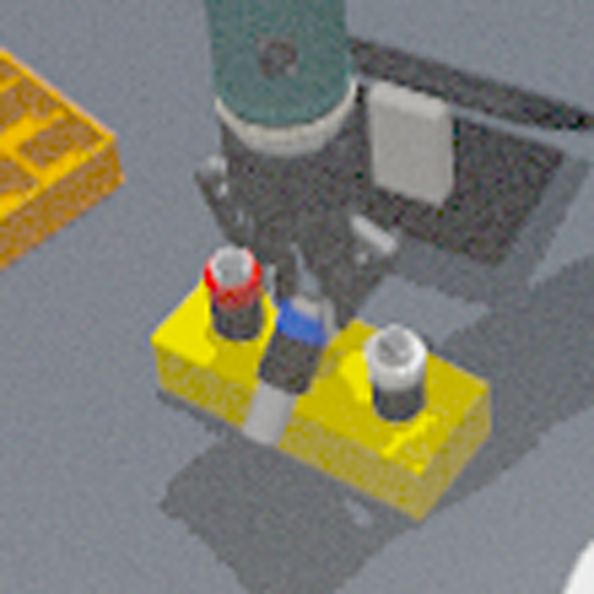

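The lens is now near 45° (nose at (265,430), collar at (305,305)) and the neighbours are in place. I firm the grip, lift straight up, and travel towards the panel.

>>> move_arm --newtons 60 --pt "0 0 0 0 20" --pt "0 0 0 0 20" --pt "0 0 -10 0 20" --pt "0 0 -30 0 20" --pt "0 0 -60 0 20" --pt "0 0 -90 0 20" --pt "0 0 -120 0 20" --pt "0 0 -150 0 20" --pt "0 0 -173 0 20" --pt "0 0 -173 0 20"

```text
time: 13.9
tool_pos: [0.5005, -0.1713, 0.2417]
tcp_rot: [0.125, 3.134, -0.003]
wrist_force: [0.8, -1.4, -2.5]
width: 0.351
```

```bash
python3 - <<'E'
from h import *
st()
for r in rel([(.63,-.194,.238,85.4)],20): print(r)
c=cam('scene'); np.savez('up.npz',**c);img=cv2.cvtColor(c['pixels'],cv2.COLOR_RGB2BGR)[60:200,150:290]
img=np.clip((img/255.)**.5*255,0,255).astype(np.uint8)
cv2.imwrite('pics/up.png',cv2.resize(img,None,fx=4.2,fy=4.2,interpolation=cv2.INTER_CUBIC))
E
```

```text
t13.9 tcp [ 0.5005 -0.1713  0.2417] yawy 85.4 z [ 0.005 -0.002 -1.   ] F [ 0.8 -1.4 -2.5] w 0.351 q [-0.38 -0.04  1.86 -0.    1.32 -1.87]
[-130.9, -12.3, 4.4, 0.0, 20]
```

View pics/up.png

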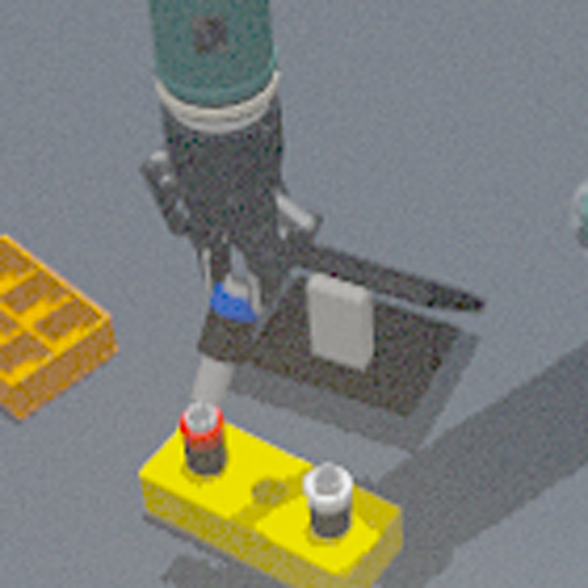

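>>> move_arm --pt "-20 -2 0 0 20" --pt "-50 -5 2 0 20" --pt "-80 -8 4 0 20" --pt "-105 -10 4 0 20" --pt "-123 -12 4 0 20" --pt "-131 -12 4 0 20" --pt "-131 -12 4 0 20" --pt "-131 -12 4 0 20"

```text
time: 14.75
tool_pos: [0.6274, -0.1925, 0.2323]
tcp_rot: [-0.125, -3.136, -0.001]
wrist_force: [0.1, 0.6, -3.0]
width: 0.355
```

```bash
python3 - <<'E'
from h import *
st()
c=cam('scene'); np.savez('fin.npz',**c);img=cv2.cvtColor(c['pixels'],cv2.COLOR_RGB2BGR)[90:250,80:280]
img=np.clip((img/255.)**.5*255,0,255).astype(np.uint8)
cv2.imwrite('pics/fin.png',cv2.resize(img,None,fx=3.7,fy=3.7,interpolation=cv2.INTER_CUBIC))
img=cv2.cvtColor(c['pixels'],cv2.COLOR_RGB2BGR)[130:200,160:230]
img=np.clip((img/255.)**.5*255,0,255).astype(np.uint8)
cv2.imwrite('pics/fin2.png',cv2.resize(img,None,fx=8,fy=8,interpolation=cv2.INTER_CUBIC))
c=cam('top');np.savez('fint.npz',**c); save(c,'fint.png')
E
```

```text
t14.8 tcp [ 0.6274 -0.1925  0.2323] yawy 85.4 z [-0.003  0.001 -1.   ] F [ 0.1  0.6 -3. ] w 0.355 q [-0.34  0.21  1.6  -0.    1.33 -1.83]
```

View pics/fin.png

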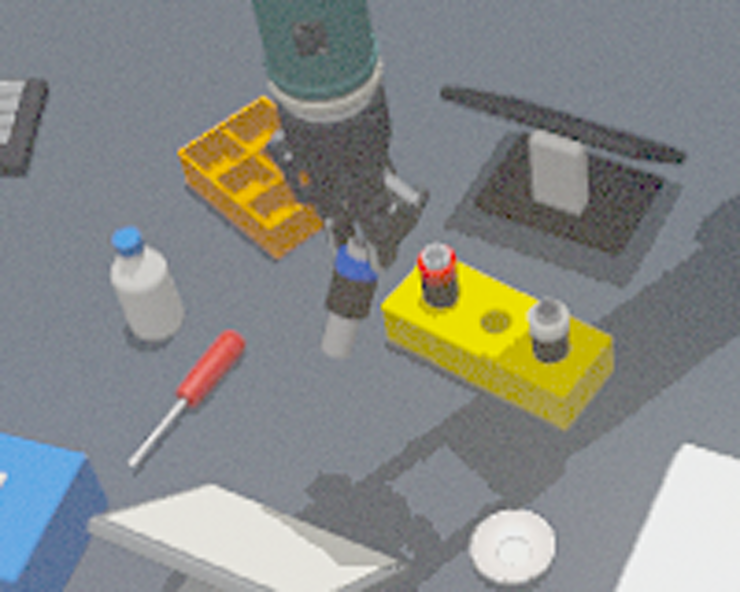

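View pics/fin2.png

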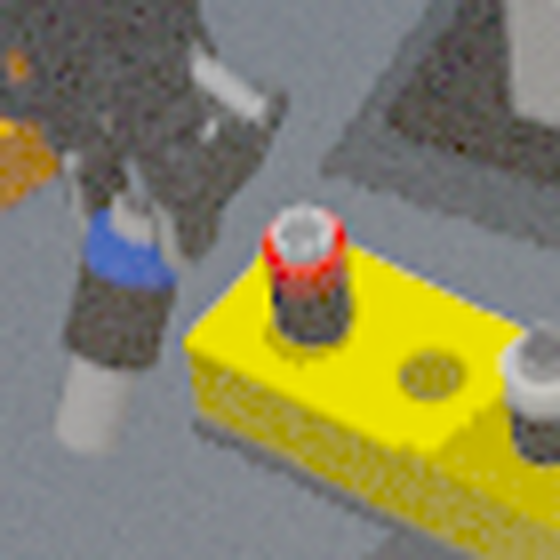

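View pics/fint.png

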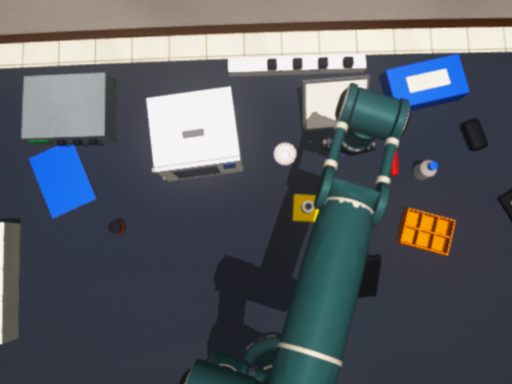

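The door shows shut, the bystanders are in place, and the lens is held tipped (nose end at fin2 crop (90,445), collar at (133,205)). I measure its tilt and aim.

```bash
python3 - <<'E'
from h import *
np.set_printoptions(precision=3,suppress=True)
c=dict(np.load('fin.npz')); s=bot.read_state(); M=R.from_rotvec(s['tcp_rot']).as_matrix()
cr=np.array([(88,447),(98,368),(113,320),(132,240)])
p=plane(c,cr/8+[160,130]-.5); print(p.round(1)); W=s['tool_pos']+p@M.T/1000; print(W)
d=W[0]-W[2]; d/=np.linalg.norm(d); print('tilt',np.degrees(np.arccos(-d[2])))
P=cloud(c); px=c['pixels'].astype(int)
L=(P-s['tool_pos'])@M*1000
m=(L[...,0]>-75)&(L[...,0]<15)&(abs(L[...,1])<17)&(L[...,2]>-75)&(L[...,2]<45)
u0,v0=np.meshgrid(np.arange(512),np.arange(384)); m&=(v0>155)
Q=L[m]; ctr=Q.mean(0); e=np.linalg.svd(Q-ctr,full_matrices=False); a=e[2][0]; a*=np.sign(a[2]); print('cloud',m.sum(),ctr,a,'tilt',np.degrees(np.arccos(a[2])),e[1])
E
```

```text
[[-53.3   0.   30.1]
 [-39.7  -0.   -1. ]
 [-27.6  -0.  -15.2]
 [-10.4  -0.  -41.4]]
[[ 0.681 -0.197  0.203]
 [ 0.667 -0.196  0.234]
 [ 0.655 -0.195  0.249]
 [ 0.638 -0.194  0.275]]
tilt 29.435215898474414
cloud 309 [-30.532   2.784 -17.951] [-0.491 -0.026  0.871] tilt 29.440669600565013 [460.665 152.687  78.101]
```

```bash
cat > fit.py <<'E'
from h import *
from scipy.optimize import least_squares
def fit(c):
    s=bot.read_state(); M=R.from_rotvec(s['tcp_rot']).as_matrix(); P=cloud(c); L=(P-s['tool_pos'])@M*1000
    px=c['pixels'].astype(int); v0=np.mgrid[0:384,0:512][0]
    m=(L[...,0]>-80)&(L[...,0]<10)&(abs(L[...,1])<16)&(L[...,2]>-45)&(L[...,2]<50)
    n,l,stt,ce=cv2.connectedComponentsWithStats(np.uint8(m)); k=1+np.argmax(stt[1:,4]); m=l==k
    Q=L[m]; best=None
    def ax(p): d=np.array([-np.sin(p[2]),np.sin(p[3])*np.cos(p[2]),np.cos(p[2])*np.cos(p[3])]); return np.array([p[0],p[4],p[1]]),d
    def res(p):  # center(mid barrel) x,z ; tilt; side tilt; y
        o,d=ax(p); w=Q-o; t=w@d; r=np.linalg.norm(w-t[:,None]*d,axis=1)
        return r-np.where(t>24,12,17)
    for t0 in (.4,.6,.8,1.0):
        f=least_squares(res,[-20,-25,t0,0,0],loss='soft_l1',f_scale=3)
        if best is None or f.cost<best.cost: best=f
    o,d=ax(best.x); t=(Q-o)@d
    Wo=s['tool_pos']+M@o/1000; Wd=M@d
    pc=np.array([.806,-.207,.100]); v=pc-Wo
    print('n',len(Q),'rms',np.sqrt(np.mean(best.fun**2)) ,'center',Wo.round(3),'L',o.round(1),'noseDir',Wd.round(3),'tilt',np.degrees(np.arccos(-Wd[2])).round(1),'t range',np.percentile(t,[1,99]).round())
    print('along',(v@Wd).round(3),'miss',(v-(v@Wd)*Wd).round(3),np.linalg.norm(v-(v@Wd)*Wd).round(3))
if __name__=='__main__':
    import sys
    fit(dict(np.load(sys.argv[1])) if len(sys.argv)>1 else cam('scene'))
E
python3 fit.py fin.npz
```

```text
n 258 rms 1.71020829947871 center [ 0.645 -0.197  0.251] L [-17.6  -2.7 -18.2] noseDir [ 0.542 -0.073 -0.837] tilt 33.2 t range [-24.  56.]
along 0.215 miss [0.045 0.006 0.028] 0.053
```

The stepped-cylinder fit (1.7 mm rms) gives a tilt of 33°, middle at 0.251 m and an aim miss of 53 mm. That is inside the limits, but 33° is too near 30° for comfort. There is plenty of time, so I go back and tip it further at the same edge, this time backing off before lifting.

```bash
python3 - <<'E'
from h import *
for r in rel([(.55,-.174,.232,85.4),(.55,-.174,.065,85.4)],20): print(r)
E
```

```text
[78.9, 12.5, 1.5, 0.0, 20]
[78.7, 12.4, 168.5, 0.0, 20]
```

>>> move_arm --pt "20 3 0 0 20" --pt "50 8 0 0 20" --pt "70 12 0 0 20" --pt "79 12.5 0 0 20" --pt "79 12.5 20 0 20" --pt "79 12.5 60 0 20" --pt "79 12.5 100 0 20" --pt "79 12.5 135 0 20" --pt "79 12.5 155 0 20" --pt "79 12.5 165 0 20" --pt "79 12.5 165 0 20"

```text
time: 15.95
tool_pos: [0.5501, -0.1739, 0.0675]
tcp_rot: [-0.125, -3.137, -0.001]
wrist_force: [-0.6, 0.9, -2.3]
width: 0.354
```

```bash
python3 - <<'E'
from h import *
st()
for r in rel([(.511,-.172,.065,85.4),(.478,-.169,.065,85.4)],20): print(r)
E
python3 fit.py
```

```text
t15.9 tcp [ 0.5501 -0.1739  0.0675] yawy 85.4 z [-0.002  0.001 -1.   ] F [-0.6  0.9 -2.3] w 0.354 q [-0.35  0.2   1.94 -0.    1.01 -1.84]
[39.2, -1.2, 2.6, 0.0, 20]
[72.3, -0.8, 2.7, 0.0, 20]
n 194 rms 2.2737863480888048 center [ 0.565 -0.178  0.091] L [-14.2  -2.3 -21.5] noseDir [ 0.549 -0.055 -0.834] tilt 33.5 t range [-17.  60.]
along 0.126 miss [ 0.171 -0.022  0.114] 0.207
```

>>> move_arm --pt "12 -1 2 0 20" --pt "24 -1 3 0 20" --pt "34 -1 3 0 20" --pt "40 -1 3 0 20" --pt "45 -1 3 0 20" --pt "50 -1 3 0 20" --pt "55 -1 3 0 20" --pt "60 -1 3 0 20" --pt "60 -1 3 0 20"

```text
time: 16.9
tool_pos: [0.4916, -0.1708, 0.0668]
tcp_rot: [0.125, 3.138, -0.001]
wrist_force: [1.2, 0.3, 3.5]
width: 0.349
```

```bash
python3 - <<'E'
from h import *
st()
c=cam('scene'); img=cv2.cvtColor(c['pixels'],cv2.COLOR_RGB2BGR)[110:220,155:265]
img=np.clip((img/255.)**.5*255,0,255).astype(np.uint8)
cv2.imwrite('pics/tilt4.png',cv2.resize(img,None,fx=5.4,fy=5.4,interpolation=cv2.INTER_CUBIC))
E
python3 fit.py
```

```text
t16.9 tcp [ 0.4916 -0.1708  0.0668] yawy 85.4 z [ 0.001 -0.001 -1.   ] F [1.2 0.3 3.5] w 0.349 q [-0.38  0.09  2.06 -0.    0.99 -1.87]
n 267 rms 9.948734829648958 center [ 0.531 -0.175  0.063] L [-39.2  -1.4   4.1] noseDir [ 0.587 -0.029 -0.809] tilt 36.0 t range [-52.  38.]
along 0.132 miss [ 0.197 -0.028  0.144] 0.246
```

View pics/tilt4.png

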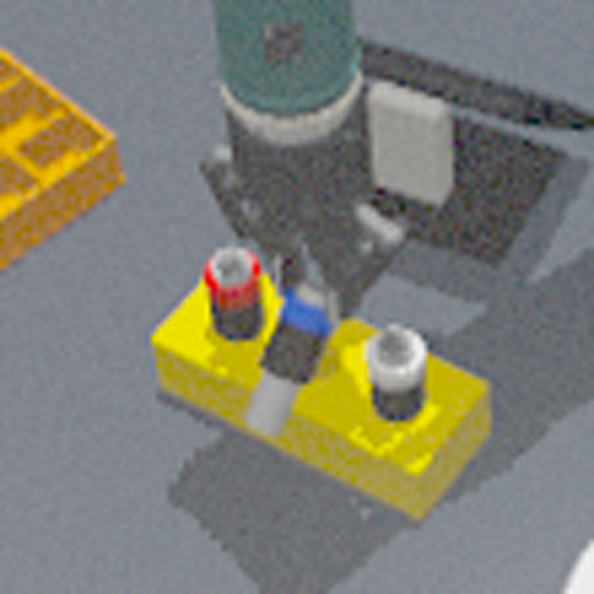

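```bash
sed -i "s/    n,l,stt,ce=cv2/    hs=cv2.cvtColor(c['pixels'],cv2.COLOR_RGB2HSV); m\&=~((hs[...,0]>18)\&(hs[...,0]<40)\&(hs[...,1]>100))\n    n,l,stt,ce=cv2/" fit.py; python3 fit.py
```

```text
n 182 rms 2.3451969128256214 center [ 0.512 -0.175  0.09 ] L [-20.1  -2.7 -23.2] noseDir [ 0.723 -0.088 -0.685] tilt 46.8 t range [-18.  59.]
along 0.209 miss [ 0.143 -0.014  0.153] 0.21
```

46.8° while still on the edge. I pull 12 mm more, then back off forward and lift.

>>> move_arm --pt "4 0 0 0 20" --pt "8 0 0 0 20" --pt "12 0 0 0 20" --pt "12 0 0 0 20" --pt "12 0 0 0 20" --pt "5 0 0 0 20" --pt "-6 0 0 0 20" --pt "-18 0 -2 0 20" --pt "-30 0 -6 0 20" --pt "-40 0 -15 0 20" --pt "-40 0 -30 0 20" --pt "-40 0 -60 0 20" --pt "-40 0 -90 0 20" --pt "-40 0 -120 0 20" --pt "-40 0 -140 0 20" --pt "-40 0 -140 0 20"

```text
time: 18.65
tool_pos: [0.5338, -0.1746, 0.2113]
tcp_rot: [0.125, 3.131, -0.004]
wrist_force: [0.5, -0.6, -1.6]
width: 0.354
```

```bash
python3 -c "
from h import *
st()"; python3 fit.py
```

```text
t18.6 tcp [ 0.5338 -0.1746  0.2113] yawy 85.4 z [ 0.008 -0.003 -1.   ] F [ 0.5 -0.6 -1.6] w 0.354 q [-0.36  0.03  1.84 -0.    1.26 -1.85]
n 219 rms 2.0633296377057455 center [ 0.552 -0.178  0.233] L [-20.   -2.7 -24. ] noseDir [ 0.628 -0.067 -0.775] tilt 39.2 t range [-18.  58.]
along 0.264 miss [ 0.088 -0.011  0.072] 0.114
```

39° in the air. Now I bring it to the aiming place: middle about (0.684, -0.194, 0.25).

```bash
python3 - <<'E'
from h import *
for r in rel([(.666,-.191,.230,85.4)],20): print(r)
E
```

```text
[-134.6, -6.2, -20.7, 0.0, 20]
```

>>> move_arm --pt "-12 0 -8 0 20" --pt "-32 -1 -16 0 20" --pt "-55 -2 -20 0 20" --pt "-80 -4 -22 0 20" --pt "-102 -5 -22 0 20" --pt "-120 -6 -22 0 20" --pt "-130 -6 -22 0 20" --pt "-134 -6 -22 0 20" --pt "-134 -6 -22 0 20" --pt "-134 -6 -22 0 20" --pt "-134 -6 -22 0 20" --pt "-134 -6 -22 0 20"

```text
time: 19.9
tool_pos: [0.6637, -0.1903, 0.2282]
tcp_rot: [0.125, 3.139, -0.0]
wrist_force: [-0.5, -0.6, -2.5]
width: 0.35
```

```bash
python3 -c "
from h import *
st()
c=cam('scene'); save(c,'end.png'); c=cam('top'); save(c,'endt.png')"; python3 fit.py;python3 fit.py
```

```text
t19.9 tcp [ 0.6637 -0.1903  0.2282] yawy 85.4 z [ 0. -0. -1.] F [-0.5 -0.6 -2.5] w 0.350 q [-0.32  0.28  1.53 -0.    1.33 -1.81]
n 266 rms 1.8531753093652978 center [ 0.683 -0.195  0.249] L [-19.4  -2.7 -21. ] noseDir [ 0.618 -0.073 -0.783] tilt 38.5 t range [-20.  57.]
along 0.194 miss [0.003 0.002 0.002] 0.004
n 262 rms 1.8717740029041974 center [ 0.683 -0.194  0.25 ] L [-19.2  -2.5 -21.7] noseDir [ 0.615 -0.071 -0.785] tilt 38.2 t range [-19.  58.]
along 0.194 miss [0.004 0.001 0.003] 0.005
```

View pics/end.png

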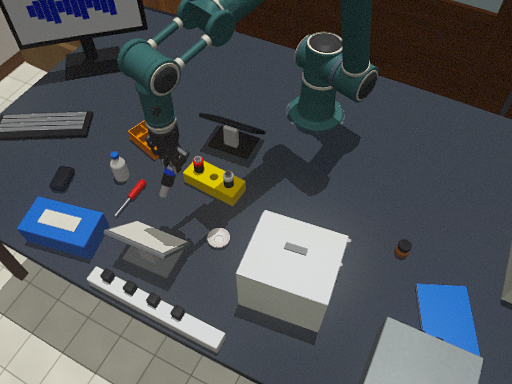

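View pics/endt.png

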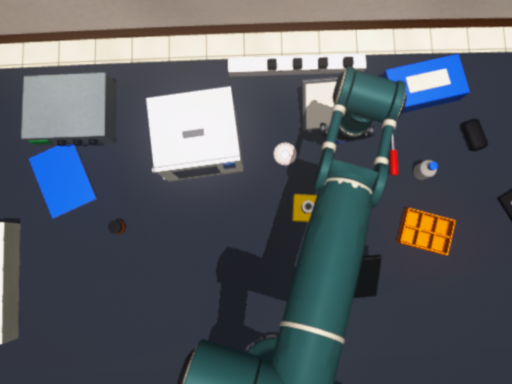

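The pictures show the door flush at top (197,170), and red and white still in the caddy at scene (198,163) and (228,179). The bystanders are unmoved, and the lens at (167,185) points at the panel. I hold it for 1 s and check for drift.

>>> move_arm --pt "0 0 0 0 20" --pt "0 0 0 0 20" --pt "0 0 0 0 20" --pt "0 0 0 0 20" --pt "0 0 0 0 20" --pt "0 0 0 0 20" --pt "0 0 0 0 20" --pt "0 0 0 0 20" --pt "0 0 0 0 20" --pt "0 0 0 0 20" --pt "0 0 0 0 20" --pt "0 0 0 0 20"

```text
time: 21.3
tool_pos: [0.6642, -0.1903, 0.2278]
tcp_rot: [-0.125, -3.139, -0.0]
wrist_force: [-0.8, -0.1, -2.4]
width: 0.35
```

```bash
python3 -c "
from h import *
st()"; python3 fit.py;python3 fit.py; python3 -c "
from h import *
bot.finish_job(); st()"
```

```text
t21.3 tcp [ 0.6642 -0.1903  0.2278] yawy 85.4 z [-0.  0. -1.] F [-0.8 -0.1 -2.4] w 0.350 q [-0.32  0.28  1.53  0.    1.33 -1.81]
n 267 rms 1.9160214997186815 center [ 0.682 -0.194  0.251] L [-18.2  -2.6 -23.1] noseDir [ 0.612 -0.071 -0.788] tilt 38.0 t range [-17.  60.]
along 0.196 miss [0.004 0.001 0.003] 0.005
n 264 rms 1.9405044587096318 center [ 0.684 -0.195  0.247] L [-20.5  -2.8 -19.7] noseDir [ 0.608 -0.069 -0.791] tilt 37.7 t range [-22.  56.]
along 0.191 miss [0.005 0.001 0.004] 0.007
the job is handed in; nothing more can be done
the job is handed in; nothing more can be done
```

I pushed the cabinet door shut and drew the blue-banded objective out of the caddy. I tipped it by pressing its nose on the caddy's far top edge and handed it in held in the gripper, aimed at the panel. No verdict is reported, so success is my reading of these last checks, at about 21.5 s of the 53 s allowed:

- **Door:** it came up against a hard stop, and its face was flush and parallel to the cabinet to within about 2 mm.
- **Objective:** its middle was about 0.25 m up, with a line from the nose passing about 5 mm from the panel's middle. It was clear of everything, with the load on the wrist about 2.4 N, roughly its own weight.
- **Bystanders:** red, white and the loose items looked unmoved in the last pictures. I compared these by eye and did not measure them.

Three things did not go as planned or disagreed:

- **Tilt:** it ended at about 38° instead of 45°. The first tipping left 33°, so I repeated it. The second reached 46.8° on the edge and I pulled a little further, but it eased back to 39° when lifted. It is inside the allowed 30 to 65°.
- **Drift:** the tilt readings fell slightly while I held still, from 38.5° to 37.7°. That is within the scatter of my fit, but I can't rule out a very slow creep.
- **Finger length:** the fingertips in the pictures ended about 28 mm short of the stated tool point. The objective is therefore gripped near the top of its barrel, not at the middle.

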